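Put the seasoning things back in their fitted caddy

TASK

Put the four seasoning things back in the wooden caddy, each standing in the block whose well was cut to fit it: the slim beige mill, the spice jar, the herb chopper and the olive-oil tin. Keep them upright and lower each one gently to the floor of its well rather than dropping it in. Leave the glass of tea and the garlic bulb where they are.

Things in the scene. Friction and masses are not known exactly. Their poses are not given: they have to be found in the camera images.
- mill: slim beige electric mill, a plain upright rod 34 mm across and 220 mm tall (a 20 mm wide button is its top 8 mm), 0.26 kg (+-30 %). Origin: centre of its underside, z up along it. Grip it near the top, e.g. with the fingers' middle 185 mm above the origin
- jar: glass spice jar with red powder in it and a round wooden stopper, upright, 96 mm tall, 0.14 kg (+-30 %). The glass is 44 mm across; the stopper, from 75 to 96 mm above the origin, is 49 mm across and stays on. Origin: centre of its underside, z up
- chopper: herb chopper, upright, 158 mm tall, 0.33 kg (+-30 %): black foot and white body 74 mm across up to 104 mm above the origin, then a dark grey round head 56 mm across at its widest from 105 to 158 mm; the head does not turn. Origin: centre of its underside, z up
- tin: flat upright olive-oil tin, green with a yellow band, gold seams and top: 46 mm thick along its own x, 74 mm wide along its own y (44 x 72 mm between the seams), top at 129 mm; a black screw cap, 25 mm across, stands on it 16 mm off-centre (toward +y), up to 148 mm. 0.28 kg (+-30 %). Origin: centre of its underside, z up
- well_mill: light-wood block, 93 x 93 mm, 40 high, one of four fixed two by two (94 mm apart, any arrangement) in a 200 mm square dark tray with a 26 mm rim. In its middle the smallest round well, 46 mm across, 30 mm deep, grey felt floor: fits the mill. Origin: centre of the underside, below the well's middle, 9 mm above the worktop, z up; well floor 10 mm and top 40 mm above it
- well_jar: light-wood block, 93 x 93 mm, 40 high, one of four fixed two by two (94 mm apart, any arrangement) in a 200 mm square dark tray with a 26 mm rim. In its middle the middling round well, 58 mm across, 30 mm deep, grey felt floor: fits the spice jar. Origin: centre of the underside, below the well's middle, 9 mm above the worktop, z up; well floor 10 mm and top 40 mm above it
- well_chopper: light-wood block, 93 x 93 mm, 40 high, one of four fixed two by two (94 mm apart, any arrangement) in a 200 mm square dark tray with a 26 mm rim. In its middle the widest round well, 84 mm across, 30 mm deep, grey felt floor: fits the herb chopper. Origin: centre of the underside, below the well's middle, 9 mm above the worktop, z up; well floor 10 mm and top 40 mm above it
- well_tin: light-wood block, 93 x 93 mm, 40 high, one of four fixed two by two (94 mm apart, any arrangement) in a 200 mm square dark tray with a 26 mm rim. In its middle the oblong well, 56 mm along its x, 86 mm along its y, 30 mm deep, grey felt floor: fits the tin, y along y. Origin: centre of the underside, below the well's middle, 9 mm above the worktop, z up; well floor 10 mm and top 40 mm above it
- tea_glass: bystander: clear tumbler of amber tea, 68 mm across and 87 mm tall, loose. Origin: centre of its underside. To be left alone
- garlic: bystander: garlic bulb, 53 mm across and 53 mm tall, loose. Origin: centre of its underside. To be left alone

How it is judged:
By the outcome, as a careful person would: the job done as asked, in the order asked, and still so for the second after the job is handed in, with the robot touching nothing.
It also fails if it takes over 115 s, if anything falls off the work surface, if the arm or the gripper's body presses on something with over 40 N, if the wrist force passes 120 N, or if a joint passes its speed limit or range.

ROBOT

A 6-joint arm with a two-finger parallel gripper is mounted at the origin on a cart in front of the work surface, level with it; the furniture and walls round the work are solid. World frame = base frame: x ahead of the robot, y to its left, z up, the work surface at z = 0. Lengths are in m, angles in rad, forces in N, time in s.
With the tool pointing down it reaches from about 0.3 to 0.85 m from the base axis. Payload 4.2 kg.
Tool frame: the origin (TCP) lies at the very end of the fingers, on their centre line; the grasp point (between the pads) lies 19 mm behind it (arm.grip_point_offset is the distance from the TCP to the grasp point, in m); z points along the fingers, y is the line along which they close (so a half turn about z gives the same grasp; the last joint's range is limited). The gripper opens to 91 mm and grips with 3 to 60 N. Pads are 32 mm wide; open, the fingers measure 118 mm over their backs; the gripper's body (76 mm by 178 mm) begins 60 mm behind the grasp point.
Start: joints at [1.153, 0.32, 1.565, -0, 1.257, -0.02], TCP at [0.223, 0.53, 0.178] pointing down, gripper open.
Joint ranges: [-3.11, 3.11], [-0.84, 2.01], [0.21, 2.61], [-1.34, 4.49], [0.05, 2.63], [-2.56, 2.56]. Speed limits (rad/s): [2.57, 2.57, 3.14, 3.14, 3.14, 3.14].

INTERFACE

Orientations are given as [roll, pitch, yaw] about the fixed x, y, z axes, in that order (R = Rz(yaw) Ry(pitch) Rx(roll)).
In Python, from cell import arm gives the robot as it stands. The module is installed in compiled form; this text tells all that it offers.
- The arm moves only by the tool play_rows, never from a script. Its arguments are lists of equal length, an entry for each row: "dp": the shift along the tool's x, y, z in units of 1000 mm (1.0 is 1000 mm), a list of three; "turn": the turn about the tool's z in units of 0.5 rad (1.0 is 0.5 rad). In form: {"dp": [[tx, ty, tz], ...], "turn": [turn, ...]}. A call has 1 to 12 rows; each row is the pose to reach, as a shift and turn from the pose commanded when the call began, along the tool's axes at that moment; what a row does not reach only later rows make up. A row lasts 1/10 s, in which the tool goes at most 50 mm and 8.59 degrees, less where a joint would pass 70% of its speed; a pose out of reach is approached as far as the arm can. A call with a number of a shift or a turn outside -1 to 1 is refused whole. A call with a gripper value outside its range is refused whole. "jaw" is the finger opening in mm, from 0 to 91.2, set as the call begins (left out, the last holds). The fingers move at their own pace and stop on an object; the grip force is fixed at half the most. Time passes only in rows, so rows that repeat a pose let the fingers close. It gives the time, the measured TCP pose, the force, the opening and the grip force at its end, in the units of the state.
- arm.get_state(): the state, without advancing time (a new reading comes with each control period).
- arm.grab_frame(name): name is "scene" or "top"; returns the picture (480x640x3 uint8, red, green, blue); there is no depth.
- arm.calibration(name): a dict with "fx", "fy", "cx", "cy" (pixels), "rvec" (rotation vector, rad) and "tvec" (3), from world to camera coordinates, as OpenCV has them. Camera axes: x right, y down, z forward; pixel columns grow to the right and rows downward; lengths in m; the calibration is good to about 2 mm. A picture is of the moment at which its call begins. calibration takes no time and is no camera call.
- arm.hand_in(): hands the job in; it is judged then, once.
The state is a dict: "t": time; "qpos": joint angles; "qd": joint speeds; "joint_efforts": joint torques, N m; "ee_pos": TCP position; "orientation": TCP orientation; "force": force on the tool from outside, world axes, zero at the start; "ft_torque": the same for the moment, N m; "grip_width": finger opening in m; "grasp_force": force on a finger pad.
Only numpy, scipy, OpenCV 4.12 (cv2) and the standard library are available. Lean on these libraries where they do the work, as an engineer would, in place of code of your own. Each camera call takes 0.05 s, during which the arm holds its last target. There are 200 camera calls.

## Working session

There is one attempt and no reset: what is moved stays moved. The work goes in short steps, Python scripts to look and compute and a tool call to move; the robot and the scene stay as the last step left them, time stands still between calls to the robot, and variables do not carry over. Pictures are saved under pics/ and viewed, at most 14 in all, crops included, and the job is handed in when it is done.

Besides the shell and the picture viewer there is one more tool, called after ">>>" by a JSON object that holds its "api" and its "payload". play_rows: Moves the arm, as the interface text tells. Shifts and turns lie within -1 to 1; 1 stands for 1000 mm of shift or 0.5 rad of turn. Its arguments: {"type":"object","properties":{"dp":{"type":"array"},"turn":{"type":"array"},"jaw":{"type":"number"}},"required":["dp","turn"]}

```bash
mkdir -p pics; python3 - <<'E'
from cell import arm
import cv2,numpy as np
for n in("scene","top"):
    cv2.imwrite(f"pics/{n}0.png",arm.grab_frame(n)[:,:,::-1])
    c=arm.calibration(n);R=cv2.Rodrigues(np.array(c["rvec"]))[0]
    print(n,c,"cam",-R.T@np.array(c["tvec"]))
s=arm.get_state();print(s["t"],s["ee_pos"],s["orientation"],s["grip_width"])
E
```

```text
scene {'fx': 529.6467175972764, 'fy': 529.6467175972764, 'cx': 319.3617380082749, 'cy': 237.6416712544812, 'rvec': array([ 2.41213912,  0.48379054, -0.18628048]), 'tvec': array([-0.33467269, -0.3869798 ,  1.31201883])} cam [ 0.75538602 -0.91206362  0.76202659]
top {'fx': 481.8919712151962, 'fy': 481.8919712151962, 'cx': 327.6781552280785, 'cy': 242.7562571133332, 'rvec': array([ 2.15646697, -2.10905694,  0.15348115]), 'tvec': array([-0.34161092,  0.4960393 ,  0.89904188])} cam [ 0.35670867 -0.34520066  0.96157409]
0.1 [0.22255052 0.52963405 0.1777266 ] [-3.14003016e+00 -4.22714331e-05  2.74377677e+00] 0.09146780265030838
```

View pics/scene0.png

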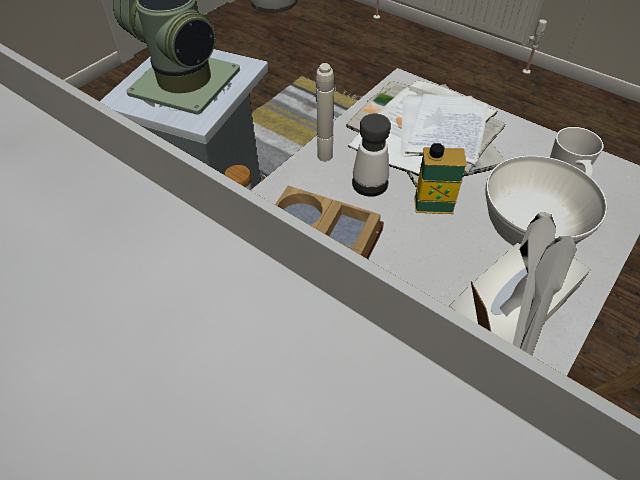

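View pics/top0.png

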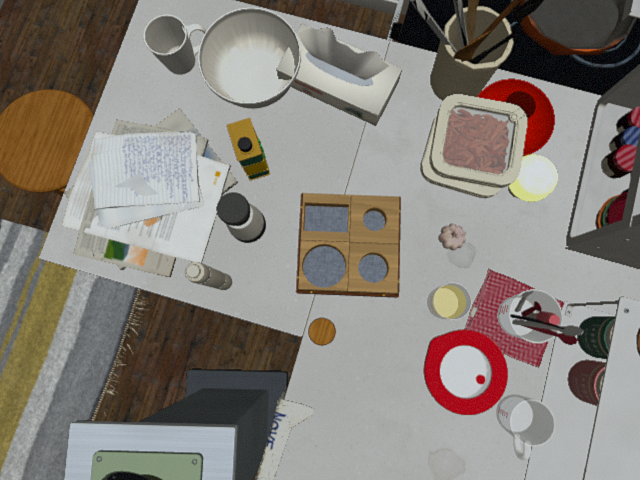

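```bash
cat > h.py <<'E'
import cv2,numpy as np
from cell import arm
def cal(n):
    c=arm.calibration(n);R=cv2.Rodrigues(np.array(c["rvec"]))[0];t=np.array(c["tvec"])
    return np.array([[c["fx"],0,c["cx"]],[0,c["fy"],c["cy"]],[0,0,1]]),R,t
def ray(n,uv,z):
    K,R,t=cal(n);C=-R.T@t;d=R.T@np.linalg.inv(K)@np.array([uv[0],uv[1],1.])
    return (C+d*(z-C[2])/d[2])[:2]
def proj(n,P):
    K,R,t=cal(n);return cv2.projectPoints(np.array(P,float).reshape(-1,1,3),cv2.Rodrigues(R)[0],t,K,None)[0].reshape(-1,2)
E
python3 - <<'E'
from h import *
im=cv2.imread("pics/top0.png");hsv=cv2.cvtColor(im,cv2.COLOR_BGR2HSV)
for p in [(375,205),(350,246),(323,266),(374,219),(232,207),(192,270),(205,274),(245,145),(238,130),(321,331),(225,283),(60,300),(255,170)]:
    print(p,hsv[p[1],p[0]],ray("top",p,.05).round(3))
crop=np.hstack([cv2.resize(im[100:300,170:270],None,fx=3,fy=3,interpolation=2),cv2.resize(im[180:350,290:410],None,fx=3.5,fy=3.5,interpolation=2)[:600-5][:,:420].copy() if 0 else cv2.resize(im[180:350,290:430],(494,600),interpolation=2)])
cv2.imwrite("pics/crop1.png",crop)
E
```

```text
(375, 205) [ 18 123 143] [ 0.577 -0.421]
(350, 246) [ 18 120 130] [ 0.496 -0.374]
(323, 266) [106  41 119] [ 0.457 -0.323]
(374, 219) [108  41 124] [ 0.55  -0.419]
(232, 207) [83 16 63] [ 0.568 -0.143]
(192, 270) [ 33  14 181] [ 0.443 -0.073]
(205, 274) [ 23  39 111] [ 0.436 -0.099]
(245, 145) [150  24  43] [ 0.694 -0.162]
(238, 130) [ 22 190 150] [ 0.725 -0.147]
(321, 331) [ 18 193 131] [ 0.335 -0.322]
(225, 283) [ 25  33 101] [ 0.42  -0.138]
(60, 300) [ 24 131 132] [0.381 0.173]
(255, 170) [ 24 255  83] [ 0.643 -0.184]
```

View pics/crop1.png

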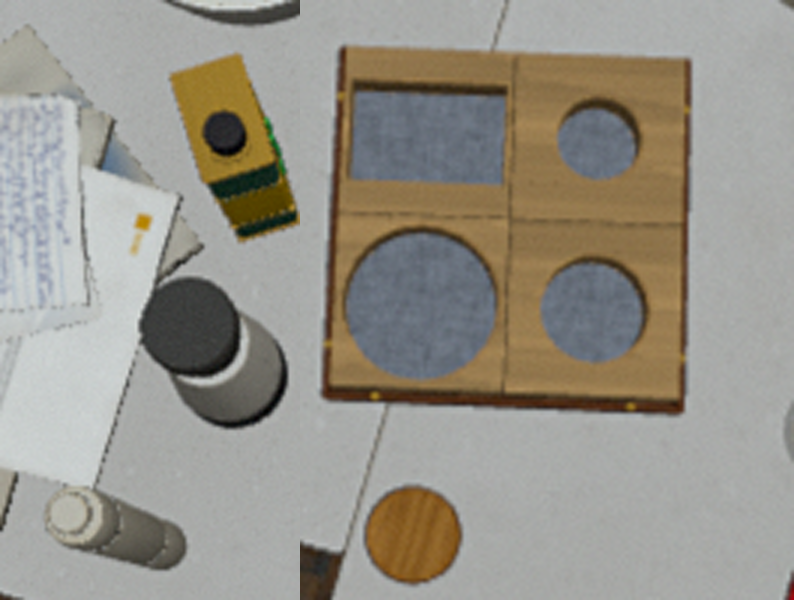

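```bash
cat > m.py <<'E'
from h import *
im=cv2.imread("pics/top0.png");hsv=cv2.cvtColor(im,cv2.COLOR_BGR2HSV)
def big(lo,hi,box):
    x0,y0,x1,y1=box;m=np.zeros(im.shape[:2],np.uint8)
    m[y0:y1,x0:x1]=cv2.inRange(hsv,lo,hi)[y0:y1,x0:x1]
    c=max(cv2.findContours(m,0,1)[0],key=cv2.contourArea);return c.reshape(-1,2).astype(float)
def plane(c,z,n="top"): return np.array([ray(n,p,z) for p in c],np.float32)
c=plane(big((13,80,95),(24,170,255),(285,180,415,310)),.049)
r=cv2.minAreaRect(c);print("caddy",r)
b=cv2.boxPoints(r);print(b)
for n,lo,hi,box,z in [("stopper",(10,120,60),(26,255,255),(300,310,345,352),.096),("cap",(0,0,0),(180,120,70),(235,135,256,155),.148),("tintop",(18,140,105),(30,255,255),(222,115,270,165),.129),("head",(0,0,0),(180,60,85),(210,185,252,228),.158)]:
    c=plane(big(lo,hi,box),z);print(n,"circ",cv2.minEnclosingCircle(c),"rect",cv2.minAreaRect(c))
v=hsv[255:295,180:235]
print(v[8:26:2,2:30:2,2])
E
python3 m.py
```

```text
caddy ((0.5037453174591064, -0.37158435583114624), (0.19201822578907013, 0.18721088767051697), 88.63276672363281)
[[ 0.4078757  -0.46533266]
 [ 0.5950333  -0.4697996 ]
 [ 0.599615   -0.27783605]
 [ 0.41245735 -0.2733691 ]]
stopper circ ((0.33579909801483154, -0.32432031631469727), 0.023203130811452866) rect ((0.3361130654811859, -0.32416701316833496), (0.0452234260737896, 0.04424997791647911), 1.3634389638900757)
cap circ ((0.660025954246521, -0.1811041235923767), 0.013021052815020084) rect ((0.6605682969093323, -0.1805436611175537), (0.023437704890966415, 0.02254738099873066), 72.01676940917969)
tintop circ ((0.6766285300254822, -0.17475566267967224), 0.04098324477672577) rect ((0.6764770746231079, -0.17577096819877625), (0.07206006348133087, 0.045634038746356964), 19.590206146240234)
head circ ((0.5386462211608887, -0.16825249791145325), 0.031485553830862045) rect ((0.5380547046661377, -0.16911615431308746), (0.059604573994874954, 0.05495124310255051), 3.4016997814178467)
[[171 169 171 167 161 175 177 178 169 146 126 166 172 169]
 [172 170 170 165 168 180 167 161 146 181 139 100 133 162]
 [173 173 156 173 184 182 181 182 138 179 181 118  94  98]
 [170 170 148 184 181 180 182 180 173 130 184 123 106  93]
 [171 161 160 186 183 181 182 185 178 113 184 127 110  90]
 [174 160 139 181 183 182 183 184 154 144 184 132 110  87]
 [173 170 171 156 188 184 182 166 125 182 179 117 101  79]
 [171 170 151 168 143 157 122 112 175 182 135 109  90  60]
 [172 173 176 153 168 182 177 178 172 138 101  93  76 115]]
```

```bash
cat >> m.py <<'E'
print("----")
print("seam",ray("top",(349.2,242.1),.049))
for n,box in [("tin",(300,198,350,238)),("mill",(358,204,392,234)),("chop",(298,240,350,290)),("jar",(355,250,392,288))]:
    c=big((95,20,85),(120,80,255),box);hi=plane(c,.049);lo=plane(c,.019)
    # near edges on the rim, far edges on the floor
    x=(hi[:,0].min()+lo[:,0].max())/2; y0,y1=(hi[:,1].max() if hi[:,1].max()>-.345 and 0 else 0,0)
    print(n,"x",hi[:,0].min(),lo[:,0].max(),"mid",x,"| yhi",hi[:,1].min(),hi[:,1].max(),"ylo",lo[:,1].min(),lo[:,1].max())
print("mill",ray("top",(193,271.3),.22))
P=lambda x,y,z:proj("scene",[x,y,z]).round(1)
m=ray("top",(193,271.3),.22)
print("scene: mill",P(*m,.22),P(*m,0),"head",P(.5384,-.1686,.158),P(.5384,-.1686,0),"cap",P(.660,-.181,.148),"tin",P(.6765,-.1755,.129),P(.6765,-.1755,0),"stopper",P(.336,-.3242,.096))
E
python3 m.py | sed -n '/----/,$p'
python3 -c "
import cv2
im=cv2.imread('pics/scene0.png')[50:260,220:480];cv2.imwrite('pics/crop2.png',cv2.resize(im,None,fx=2.8,fy=2.8,interpolation=2))"
```

```text
----
seam [ 0.50377274 -0.371913  ]
tin x 0.5249095 0.58039504 mid 0.55265224 | yhi -0.36693457 -0.28557712 ylo -0.36764905 -0.28361708
mill x 0.5301507 0.57270837 mid 0.5514295 | yhi -0.43833914 -0.39781246 ylo -0.44140097 -0.399542
chop x 0.41853058 0.4997339 mid 0.45913225 | yhi -0.36294353 -0.28635123 ylo -0.3635268 -0.28441662
jar x 0.4300437 0.48394606 mid 0.4569949 | yhi -0.44257012 -0.3912304 ylo -0.44577104 -0.3927436
mill [ 0.42527304 -0.12584763]
scene: mill [[322.8  65.5]] [[323.2 157. ]] head [[371.7 121.7]] [[366.5 184.3]] cap [[434.9 147.1]] tin [[443.1 155.8]] [[431.9 205.6]] stopper [[235.8 172.7]]
```

View pics/crop2.png

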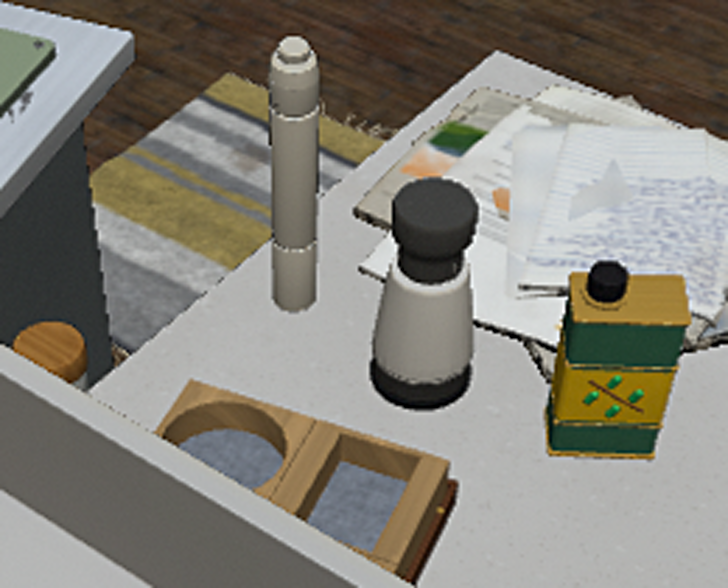

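```bash
cat > go.py <<'E'
import sys,numpy as np
from cell import arm
from scipy.spatial.transform import Rotation as R
s=arm.get_state();p=np.array(s["ee_pos"]);Rm=R.from_euler("xyz",s["orientation"]).as_matrix()
print("t",round(s["t"],2),"p",p.round(4),"rpy",np.round(s["orientation"],4),"w",round(s["grip_width"],4),"F",np.round(s["force"],1),"g",round(s["grasp_force"],1),"j6",round(s["qpos"][5],2))
for a in sys.argv[1:]:
    x,y,z,w=map(float,a.split(","))
    d=(s["orientation"][2]-w+np.pi)%(2*np.pi)-np.pi
    print(a,"dp",(Rm.T@(np.array([x,y,z])-p)).round(4),"turn",round(d/.5,3))
E
python3 go.py .223,.53,.30,2.744 .425,-.126,.30,1.547 .425,-.126,.27,1.547
```

```text
t 0.1 p [0.2226 0.5296 0.1777] rpy [-3.14   -0.      2.7438] w 0.0915 F [ 0.1 -0.2 -0.6] g 0.0 j6 -0.02
.223,.53,.30,2.744 dp [-0.0003  0.0003 -0.1223] turn -0.0
.425,-.126,.30,1.547 dp [-0.4406 -0.5262 -0.1215] turn 2.394
.425,-.126,.27,1.547 dp [-0.4406 -0.5261 -0.0915] turn 2.394
```

>>> {"api": "play_rows", "payload": {"dp": [[0,0,-0.05],[0,0,-0.1],[-0.02,-0.024,-0.122],[-0.05,-0.06,-0.122],[-0.08,-0.096,-0.122],[-0.11,-0.132,-0.122],[-0.14,-0.168,-0.122],[-0.17,-0.204,-0.122],[-0.2,-0.24,-0.122],[-0.23,-0.276,-0.122],[-0.26,-0.312,-0.122],[-0.28,-0.336,-0.122]], "turn": [0,0,0,0.1,0.2,0.3,0.4,0.5,0.6,0.7,0.85,1.0]}}

```text
t: 1.3
ee_pos: [0.3507, 0.1093, 0.3003]
orientation: [-3.141, 0.001, 2.239]
force: [-0.0, -0.6, 0.0]
grip_width: 0.0914
grasp_force: 0.0
```

```bash
python3 go.py .425,-.126,.30,1.547
```

```text
t 1.3 p [0.3507 0.1093 0.3003] rpy [-3.1413e+00  6.0000e-04  2.2390e+00] w 0.0914 F [-0.  -0.6  0. ] g 0.0 j6 -0.4
.425,-.126,.30,1.547 dp [-0.2308 -0.0874  0.0005] turn 1.384
```

>>> {"api": "play_rows", "payload": {"dp": [[-0.03,-0.012,0],[-0.06,-0.024,0],[-0.1,-0.037,0],[-0.14,-0.052,0],[-0.18,-0.068,0],[-0.21,-0.08,0],[-0.231,-0.087,0],[-0.231,-0.087,0],[-0.231,-0.087,0]], "turn": [0.15,0.3,0.45,0.6,0.75,0.9,1.0,1.0,1.0]}}

```text
t: 2.2
ee_pos: [0.4263, -0.1227, 0.3]
orientation: [-3.14, -0.001, 1.744]
force: [0.1, 0.0, 0.3]
grip_width: 0.0913
grasp_force: 0.0
```

```bash
python3 go.py .425,-.126,.30,1.547 .425,-.126,.175,1.547; python3 - <<'E'
from h import *
a=arm.grab_frame("top")[:,:,::-1][190:340,120:270];b=arm.grab_frame("scene")[:,:,::-1][10:160,250:400]
cv2.imwrite("pics/c3.png",np.hstack([cv2.resize(i,(400,400),interpolation=2) for i in(a,b)]))
p=arm.get_state()["ee_pos"]
print(proj("top",p),proj("scene",p))
E
```

```text
t 2.2 p [ 0.4263 -0.1227  0.3   ] rpy [-3.1405e+00 -1.4000e-03  1.7437e+00] w 0.0913 F [0.1 0.  0.3] g 0.0 j6 -0.48
.425,-.126,.30,1.547 dp [-0.003  -0.0018 -0.    ] turn 0.393
.425,-.126,.175,1.547 dp [-0.0032 -0.0017  0.125 ] turn 0.393
[[173.57678652 264.82476886]] [[324.01235998  22.56536958]]
```

View pics/c3.png

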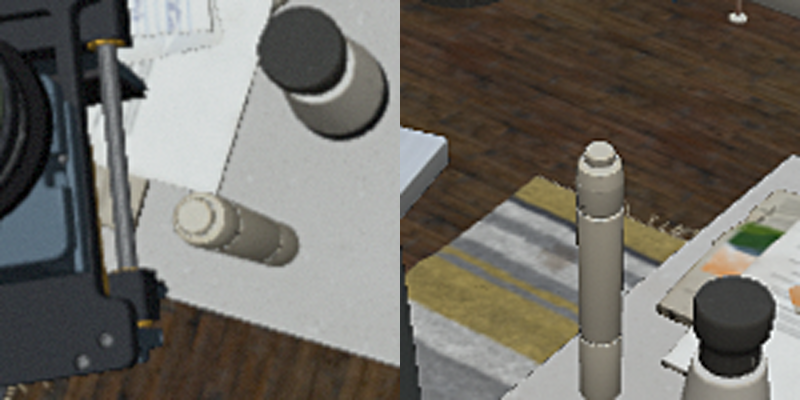

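```bash
python3 - <<'E'
from h import *
a=arm.grab_frame("top")[:,:,::-1];b=arm.grab_frame("scene")[:,:,::-1]
cv2.imwrite("pics/c4.png",np.hstack([cv2.resize(a,(400,300),interpolation=3),cv2.resize(b,(400,300),interpolation=3)]))
E
```

```text
(no output)
```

View pics/c4.png

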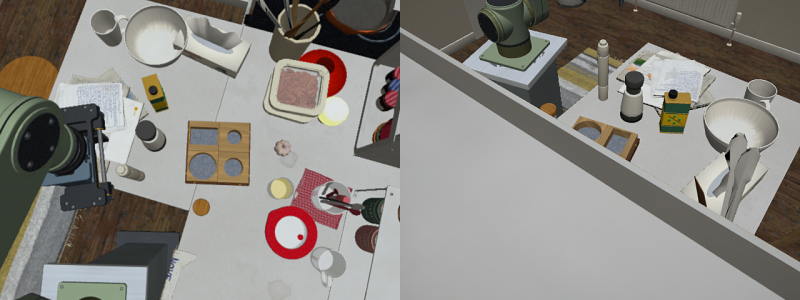

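```bash
python3 - <<'E'
from h import *
b=arm.grab_frame("scene")[:,:,::-1];a=cv2.imread("pics/scene0.png")
d=np.abs(a.astype(int)-b).max(2)
ys,xs=np.where(d>12);m=xs>230
print(len(ys),m.sum(), (xs[m].min(),xs[m].max(),ys[m].min(),ys[m].max()) if m.any() else "")
a=cv2.imread("pics/top0.png");b=arm.grab_frame("top")[:,:,::-1]
v=b[160:360,100:300];cv2.imwrite("pics/c5.png",np.hstack([cv2.resize(v,(600,600),interpolation=2)]))
p=np.array(arm.get_state()["ee_pos"])
for s in(-.045,.045):print(proj("top",p+[s,s*.17,0]))
E
```

```text
5276 286 (np.int64(231), np.int64(483), np.int64(0), np.int64(315))
[[176.77083473 297.40834339]]
[[170.54405329 232.50834669]]
```

View pics/c5.png

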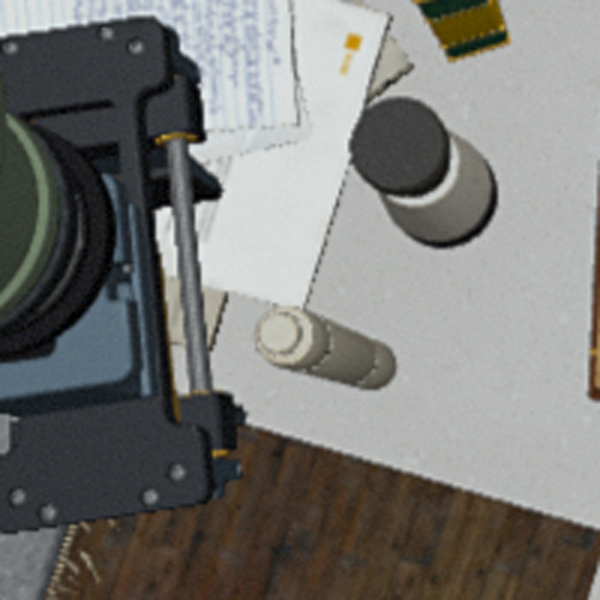

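>>> {"api": "play_rows", "payload": {"dp": [[-0.003,-0.002,0.02],[-0.003,-0.002,0.05],[-0.003,-0.002,0.06],[-0.003,-0.002,0.06],[-0.003,-0.002,0.06]], "turn": [0.2,0.393,0.393,0.393,0.393]}}

```text
t: 3.0
ee_pos: [0.4259, -0.1263, 0.2414]
orientation: [3.14, 0.0, 1.549]
force: [-0.2, 0.3, -0.9]
grip_width: 0.091
grasp_force: 0.0
```

```bash
python3 - <<'E'
from h import *
b=arm.grab_frame("scene")[:,:,::-1];a=cv2.imread("pics/scene0.png")
d=(np.abs(a.astype(int)-b).max(2)>25).astype(np.uint8)
n,l,s,c=cv2.connectedComponentsWithStats(d)
print([x[:5].tolist() for x in s[1:] if x[4]>25])
p=np.array(arm.get_state()["ee_pos"]);print(p)
for s in(-.052,.052):print(proj("scene",p+[s,0,0]))
cv2.imwrite("pics/s6.png",cv2.resize(b[0:200,220:460],(720,600),interpolation=2))
E
```

```text
[[113, 0, 52, 69, 1335], [164, 0, 75, 66, 2158], [287, 0, 17, 36, 430], [343, 0, 28, 48, 536], [156, 49, 16, 19, 130]]
[ 0.4261007  -0.12637726  0.24175156]
[[296.50905692  49.00823799]]
[[350.40701291  61.0782686 ]]
```

View pics/s6.png

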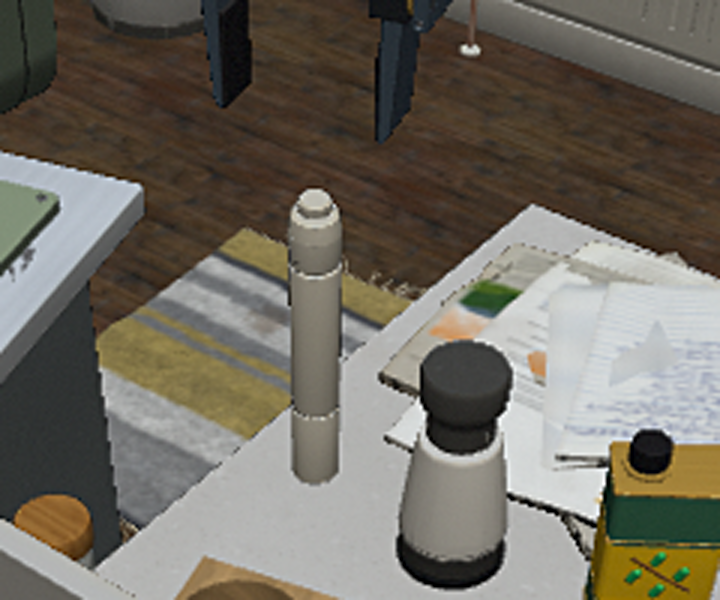

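```bash
python3 - <<'E'
from h import *
for n in("scene","top"):print(n,cal(n)[1].round(2).tolist())
b=arm.grab_frame("top")[:,:,::-1].copy()
p=np.array(arm.get_state()["ee_pos"])
for dz,col in((0,(0,0,255)),(.03,(0,255,0))):
  for s in(-.0455,.0455):
    for e in(-.016,.016):
      q=proj("top",p+[s,e,dz])[0];print(dz,s,e,q.round(1))
cv2.imwrite("pics/t7.png",cv2.resize(b[200:340,120:260],(600,600),interpolation=2))
E
```

```text
scene [[0.92, 0.39, -0.01], [0.29, -0.71, -0.64], [-0.25, 0.58, -0.77]]
top [[0.02, -1.0, -0.01], [-0.99, -0.02, -0.16], [0.16, 0.02, -0.99]]
0 -0.0455 -0.016 [197.9 300. ]
0 -0.0455 0.016 [176.5 299.5]
0 0.0455 -0.016 [201.8 239.7]
0 0.0455 0.016 [180.8 239.3]
0.03 -0.0455 -0.016 [192.  299.1]
0.03 -0.0455 0.016 [169.7 298.6]
0.03 0.0455 -0.016 [196.2 236.3]
0.03 0.0455 0.016 [174.4 235.9]
```

View pics/t7.png

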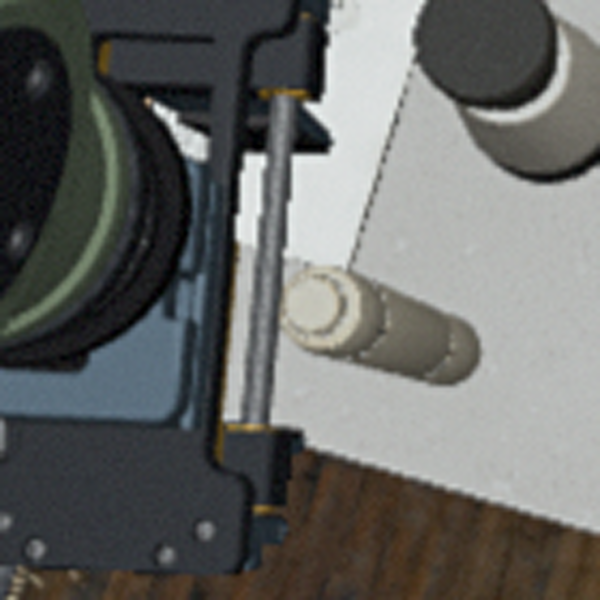

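```bash
python3 - <<'E'
from h import *
p=np.array(arm.get_state()["ee_pos"])
for dz in (0,.03):
  print("pred",proj("scene",[p+[-.0455,-.016,dz],p+[.059,-.016,dz]]).round(1).tolist())
print("obs",(220+222/3,107/3),(220+380/3,142/3))
print("mill base right edge",proj("top",[[.4253,-.1258-.017,0],[.4253,-.1258,0]]).round(1).tolist(),"obs 232,281.7")
# DLT triangulation
def tri(a,b):
    P=[cal(n)[0]@np.c_[cal(n)[1],cal(n)[2]] for n in("top","scene")]
    X=cv2.triangulatePoints(P[0],P[1],np.array(a,float),np.array(b,float));return (X[:3]/X[3]).ravel().round(4)
print("mill",tri((193,270.9),(324.6,66.1)),"cap",tri((245,144.2),(437.1,147.1)),"stopper",tri((322,331.2),(238.2,170.7)))
E
```

```text
pred [[296.1, 54.3], [350.9, 66.7]]
pred [[295.4, 38.7], [351.6, 51.0]]
obs (294.0, 35.666666666666664) (346.6666666666667, 47.333333333333336)
mill base right edge [[233.2, 282.3], [224.7, 282.1]] obs 232,281.7
mill [ 0.4272 -0.1246  0.2183] cap [ 0.6619 -0.1805  0.1475] stopper [ 0.3383 -0.3234  0.1004]
```

```bash
python3 go.py .427,-.125,.145,1.547
```

```text
t 3.1 p [ 0.4262 -0.1264  0.2418] rpy [3.1390e+00 7.0000e-04 1.5483e+00] w 0.0913 F [ 0.1 -0.4 -0.4] g 0.0 j6 -0.29
.427,-.125,.145,1.547 dp [0.0015 0.0006 0.0968] turn 0.003
```

>>> {"api": "play_rows", "payload": {"dp": [[0.001,0.001,0.02],[0.001,0.001,0.045],[0.001,0.001,0.07],[0.001,0.001,0.09],[0.001,0.001,0.097],[0.001,0.001,0.097],[0.001,0.001,0.097]], "turn": [0,0,0,0,0,0,0]}}

```text
t: 3.8
ee_pos: [0.4273, -0.1256, 0.1447]
orientation: [3.139, 0.001, 1.547]
force: [-0.5, -0.0, 0.1]
grip_width: 0.0911
grasp_force: 0.0
```

>>> {"api": "play_rows", "payload": {"dp": [[0,0,0],[0,0,0],[0,0,0],[0,0,0],[0,0,0],[0,0,0],[0,0,0],[0,0,0],[0,0,0],[0,0,0]], "turn": [0,0,0,0,0,0,0,0,0,0], "jaw": 25}}

```text
t: 4.8
ee_pos: [0.4263, -0.1253, 0.1434]
orientation: [3.141, -0.0, 1.547]
force: [0.5, -1.1, 0.2]
grip_width: 0.0335
grasp_force: 30.0
```

>>> {"api": "play_rows", "payload": {"dp": [[0,0,-0.02],[0,0,-0.045],[0,0,-0.07],[0,0,-0.08],[0,0,-0.08],[0,0,-0.08]], "turn": [0,0,0,0,0,0]}}

```text
t: 5.4
ee_pos: [0.4255, -0.1251, 0.2222]
orientation: [-3.14, -0.001, 1.547]
force: [0.0, 0.1, -2.2]
grip_width: 0.0336
grasp_force: 30.0
```

```bash
python3 go.py .551,-.419,.223,1.547; python3 - <<'E'
from h import *
a=arm.grab_frame("top")[:,:,::-1][200:320,140:260];b=arm.grab_frame("scene")[:,:,::-1][0:170,250:400]
cv2.imwrite("pics/c8.png",np.hstack([cv2.resize(a,(400,400),interpolation=2),cv2.resize(b,(400,453),interpolation=2)[:400]]))
p=np.array(arm.get_state()["ee_pos"]);q=[p[0],p[1],.08]
for n in("top","scene"):print(n,proj(n,[q,[p[0],p[1]-.017,.08]]).round(1).tolist())
E
```

```text
t 5.4 p [ 0.4255 -0.1251  0.2222] rpy [-3.1395e+00 -7.0000e-04  1.5473e+00] w 0.0336 F [ 0.   0.1 -2.2] g 30.0 j6 -0.29
.551,-.419,.223,1.547 dp [-0.2909  0.1324 -0.0012] turn 0.001
top [[214.5, 278.8], [223.7, 279.0]]
scene [[323.3, 126.8], [320.0, 131.9]]
```

View pics/c8.png

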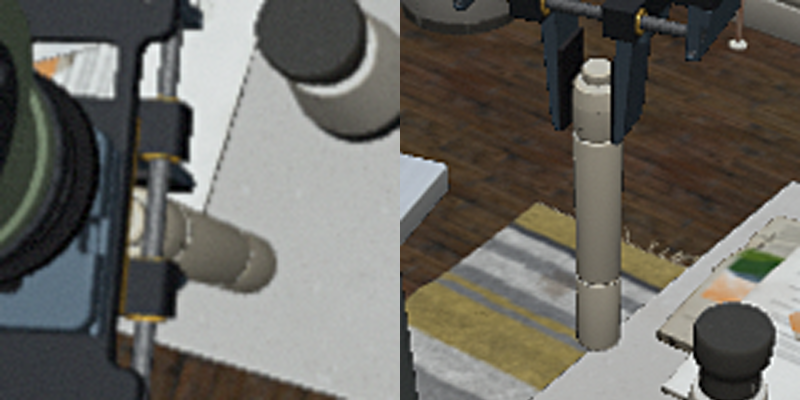

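>>> {"api": "play_rows", "payload": {"dp": [[-0.02,0.009,0],[-0.055,0.025,0],[-0.09,0.041,0],[-0.125,0.057,0],[-0.16,0.073,0],[-0.195,0.089,0],[-0.23,0.105,0],[-0.26,0.118,0],[-0.28,0.127,0],[-0.291,0.132,0],[-0.291,0.132,0],[-0.291,0.132,0]], "turn": [0,0,0,0,0,0,0,0,0,0,0,0]}}

```text
t: 6.7
ee_pos: [0.5508, -0.4186, 0.2218]
orientation: [-3.139, -0.002, 1.547]
force: [-0.5, 1.2, -2.8]
grip_width: 0.0332
grasp_force: 30.0
```

```bash
python3 go.py .551,-.419,.223,1.547 .551,-.419,.165,1.547; python3 - <<'E'
from h import *
a=arm.grab_frame("top")[:,:,::-1][180:310,290:420]
cv2.imwrite("pics/c9.png",cv2.resize(a,(500,500),interpolation=2))
E
```

```text
t 6.7 p [ 0.5508 -0.4186  0.2218] rpy [-3.1392e+00 -2.4000e-03  1.5472e+00] w 0.0332 F [-0.5  1.2 -2.8] g 30.0 j6 -0.64
.551,-.419,.223,1.547 dp [-0.0004  0.0002 -0.0012] turn 0.0
.551,-.419,.165,1.547 dp [-0.0005  0.0003  0.0568] turn 0.0
```

View pics/c9.png

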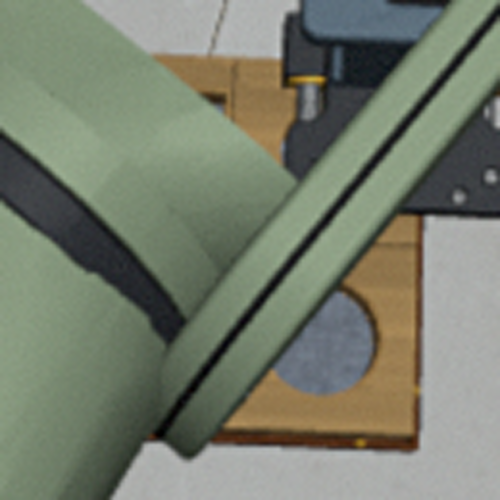

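>>> {"api": "play_rows", "payload": {"dp": [[0,0,0.01],[0,0,0.02],[0,0,0.028],[0,0,0.034],[0,0,0.039],[0,0,0.043],[0,0,0.047],[0,0,0.05],[0,0,0.053],[0,0,0.055],[0,0,0.055]], "turn": [0,0,0,0,0,0,0,0,0,0,0]}}

```text
t: 7.85
ee_pos: [0.5512, -0.4193, 0.1681]
orientation: [-3.141, -0.0, 1.547]
force: [0.3, 0.1, -2.1]
grip_width: 0.033
grasp_force: 30.0
```

>>> {"api": "play_rows", "payload": {"dp": [[0,0,0.001],[0,0,0.002],[0,0,0.003],[0,0,0.004],[0,0,0.0045],[0,0,0.0045],[0,0,0.0045]], "turn": [0,0,0,0,0,0,0]}}

```text
t: 8.55
ee_pos: [0.5514, -0.4193, 0.1639]
orientation: [3.142, -0.0, 1.547]
force: [0.3, 0.1, -2.1]
grip_width: 0.033
grasp_force: 30.0
```

>>> {"api": "play_rows", "payload": {"dp": [[0,0,0.0005],[0,0,0.001],[0,0,0.0015],[0,0,0.0015],[0,0,0.0015]], "turn": [0,0,0,0,0]}}

```text
t: 9.05
ee_pos: [0.5514, -0.4193, 0.1625]
orientation: [3.141, -0.0, 1.547]
force: [0.0, -0.8, -1.4]
grip_width: 0.0334
grasp_force: 30.0
```

>>> {"api": "play_rows", "payload": {"dp": [[0,0,0.0005],[0,0,0.001],[0,0,0.001],[0,0,0.001]], "turn": [0,0,0,0]}}

```text
t: 9.45
ee_pos: [0.5515, -0.4196, 0.1624]
orientation: [3.141, 0.001, 1.547]
force: [-1.0, -0.7, 5.0]
grip_width: 0.0329
grasp_force: 30.0
```

>>> {"api": "play_rows", "payload": {"dp": [[0,0,0],[0,0,0],[0,0,0],[0,0,0],[0,0,0],[0,0,0]], "turn": [0,0,0,0,0,0], "jaw": 70}}

```text
t: 10.05
ee_pos: [0.5514, -0.4193, 0.1613]
orientation: [-3.141, -0.0, 1.547]
force: [0.4, 0.4, -0.6]
grip_width: 0.0697
grasp_force: 0.0
```

>>> {"api": "play_rows", "payload": {"dp": [[0,0,-0.01],[0,0,-0.03],[0,0,-0.06],[0,0,-0.09],[0,0,-0.12],[0,0,-0.13],[0,0,-0.13]], "turn": [0,0,0,0,0,0,0]}}

```text
t: 10.75
ee_pos: [0.5519, -0.4197, 0.2935]
orientation: [3.138, 0.002, 1.547]
force: [0.1, -0.2, 0.0]
grip_width: 0.07
grasp_force: 0.0
```

```bash
python3 go.py .337,-.324,.29,-.024 .337,-.324,.29,.6
```

```text
t 10.75 p [ 0.5519 -0.4197  0.2935] rpy [3.1382e+00 2.4000e-03 1.5473e+00] w 0.07 F [ 0.1 -0.2  0. ] g 0.0 j6 -0.64
.337,-.324,.29,-.024 dp [ 0.0907 -0.2171  0.0026] turn 3.143
.337,-.324,.29,.6 dp [ 0.0907 -0.2171  0.0026] turn 1.895
```

>>> {"api": "play_rows", "payload": {"dp": [[0.011,-0.027,0],[0.026,-0.062,0],[0.041,-0.098,0],[0.056,-0.134,0],[0.071,-0.17,0],[0.083,-0.2,0],[0.091,-0.217,0],[0.091,-0.217,0]], "turn": [0.2,0.4,0.6,0.8,1.0,1.0,1.0,1.0], "jaw": 91}}

```text
t: 11.55
ee_pos: [0.3341, -0.3216, 0.2904]
orientation: [-3.139, -0.001, 1.046]
force: [1.1, 0.2, 0.2]
grip_width: 0.091
grasp_force: 0.0
```

>>> {"api": "play_rows", "payload": {"dp": [[0,0,0],[0,0,0],[0,0,0],[0,0,0]], "turn": [0.28,0.56,0.84,1.0]}}

```text
t: 11.95
ee_pos: [0.3371, -0.3233, 0.2899]
orientation: [-3.139, 0.0, 0.543]
force: [-0.5, -0.6, 0.1]
grip_width: 0.0915
grasp_force: 0.0
```

>>> {"api": "play_rows", "payload": {"dp": [[0,0,0],[0,0,0],[0,0,0],[0,0,0],[0,0,0]], "turn": [0.28,0.56,0.84,1.0,1.0]}}

```text
t: 12.45
ee_pos: [0.337, -0.3233, 0.29]
orientation: [-3.14, 0.001, 0.048]
force: [0.1, -0.6, -0.1]
grip_width: 0.0911
grasp_force: 0.0
```

```bash
python3 go.py .337,-.324,.13,-.024 .337,-.324,.04,-.024
```

```text
t 12.45 p [ 0.337  -0.3233  0.29  ] rpy [-3.1397e+00  1.3000e-03  4.7800e-02] w 0.0911 F [ 0.1 -0.6 -0.1] g 0.0 j6 0.73
.337,-.324,.13,-.024 dp [0.0002 0.001  0.16  ] turn 0.144
.337,-.324,.04,-.024 dp [0.0003 0.0012 0.25  ] turn 0.144
```

>>> {"api": "play_rows", "payload": {"dp": [[0,0.001,0.03],[0,0.001,0.07],[0,0.001,0.11],[0,0.001,0.15],[0,0.001,0.18],[0,0.001,0.21],[0,0.001,0.23],[0,0.001,0.245],[0,0.001,0.253],[0,0.001,0.253],[0,0.001,0.253]], "turn": [0.07,0.144,0.144,0.144,0.144,0.144,0.144,0.144,0.144,0.144,0.144]}}

```text
t: 13.55
ee_pos: [0.3371, -0.3245, 0.0386]
orientation: [3.141, -0.0, -0.024]
force: [-0.4, 0.1, 0.4]
grip_width: 0.0911
grasp_force: 0.0
```

>>> {"api": "play_rows", "payload": {"dp": [[0,0,0],[0,0,0],[0,0,0],[0,0,0],[0,0,0],[0,0,0],[0,0,0],[0,0,0]], "turn": [0,0,0,0,0,0,0,0], "jaw": 40}}

```text
t: 14.35
ee_pos: [0.3367, -0.3244, 0.0385]
orientation: [3.141, -0.0, -0.025]
force: [-0.3, -0.5, 0.9]
grip_width: 0.0459
grasp_force: 30.0
```

>>> {"api": "play_rows", "payload": {"dp": [[0,0,-0.01],[0,0,-0.03],[0,0,-0.06],[0,0,-0.09],[0,0,-0.1],[0,0,-0.1],[0,0,-0.1],[0,0,-0.1]], "turn": [0,0,0,0,0,0,0,0]}}

```text
t: 15.15
ee_pos: [0.3357, -0.3233, 0.1368]
orientation: [-3.139, 0.002, -0.025]
force: [-0.8, -0.2, -0.7]
grip_width: 0.0461
grasp_force: 30.0
```

```bash
python3 go.py .4565,-.418,.139,-.024; python3 - <<'E'
from h import *
a=arm.grab_frame("top")[:,:,::-1][230:380,270:470];b=arm.grab_frame("scene")[:,:,::-1][60:220,170:383]
cv2.imwrite("pics/c10.png",np.hstack([cv2.resize(a,(400,300),interpolation=2),cv2.resize(b,(400,300),interpolation=2)]))
E
```

```text
t 15.15 p [ 0.3357 -0.3233  0.1368] rpy [-3.1391e+00  2.5000e-03 -2.4700e-02] w 0.0461 F [-0.8 -0.2 -0.7] g 30.0 j6 0.8
.4565,-.418,.139,-.024 dp [ 0.1231  0.0917 -0.0027] turn -0.001
```

View pics/c10.png

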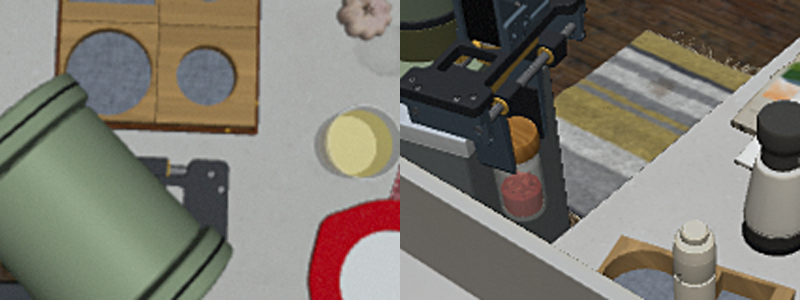

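>>> {"api": "play_rows", "payload": {"dp": [[0.02,0.015,0],[0.045,0.034,0],[0.07,0.052,0],[0.095,0.071,0],[0.115,0.086,0],[0.123,0.092,0],[0.123,0.092,0],[0.123,0.092,0],[0.123,0.092,0]], "turn": [0,0,0,0,0,0,0,0,0]}}

```text
t: 16.15
ee_pos: [0.4562, -0.4184, 0.1384]
orientation: [-3.141, 0.001, -0.025]
force: [-0.4, -0.0, -1.5]
grip_width: 0.0463
grasp_force: 30.0
```

```bash
python3 go.py .4565,-.418,.0605,-.024
```

```text
t 16.15 p [ 0.4562 -0.4184  0.1384] rpy [-3.1407e+00  1.0000e-03 -2.4800e-02] w 0.0463 F [-0.4 -0.  -1.5] g 30.0 j6 0.83
.4565,-.418,.0605,-.024 dp [ 0.0004 -0.0003  0.0779] turn -0.002
```

>>> {"api": "play_rows", "payload": {"dp": [[0,0,0.015],[0,0,0.03],[0,0,0.043],[0,0,0.053],[0,0,0.06],[0,0,0.066],[0,0,0.07],[0,0,0.074],[0,0,0.077],[0,0,0.077],[0,0,0.077]], "turn": [0,0,0,0,0,0,0,0,0,0,0]}}

```text
t: 17.25
ee_pos: [0.4575, -0.4194, 0.0616]
orientation: [3.141, -0.0, -0.025]
force: [0.4, 0.3, -1.0]
grip_width: 0.0459
grasp_force: 30.0
```

>>> {"api": "play_rows", "payload": {"dp": [[0,0,0.0007],[0,0,0.0014],[0,0,0.002],[0,0,0.002],[0,0,0.002]], "turn": [0,0,0,0,0]}}

```text
t: 17.75
ee_pos: [0.4573, -0.4192, 0.0594]
orientation: [-3.142, -0.0, -0.025]
force: [-0.1, 0.8, -1.9]
grip_width: 0.0461
grasp_force: 30.0
```

>>> {"api": "play_rows", "payload": {"dp": [[0,0,0.0005],[0,0,0.001],[0,0,0.0015],[0,0,0.0015],[0,0,0.0015]], "turn": [0,0,0,0,0]}}

```text
t: 18.25
ee_pos: [0.4573, -0.4192, 0.0579]
orientation: [-3.141, -0.0, -0.025]
force: [0.9, 0.0, -1.7]
grip_width: 0.0459
grasp_force: 30.0
```

>>> {"api": "play_rows", "payload": {"dp": [[0,0,0.0005],[0,0,0.001],[0,0,0.001],[0,0,0.001]], "turn": [0,0,0,0]}}

```text
t: 18.65
ee_pos: [0.4576, -0.4193, 0.0575]
orientation: [3.141, -0.001, -0.025]
force: [-0.5, 1.0, 3.5]
grip_width: 0.0461
grasp_force: 30.0
```

>>> {"api": "play_rows", "payload": {"dp": [[0,0,0],[0,0,0],[0,0,0],[0,0,0],[0,0,0]], "turn": [0,0,0,0,0], "jaw": 75}}

```text
t: 19.15
ee_pos: [0.4573, -0.4192, 0.0567]
orientation: [-3.141, 0.0, -0.025]
force: [0.8, -0.5, -1.0]
grip_width: 0.0748
grasp_force: 0.0
```

>>> {"api": "play_rows", "payload": {"dp": [[0,0,-0.01],[0,0,-0.03],[0,0,-0.06],[0,0,-0.1],[0,0,-0.14],[0,0,-0.14],[0,0,-0.14]], "turn": [0,0,0,0,0,0,0]}}

```text
t: 19.85
ee_pos: [0.4577, -0.4196, 0.1987]
orientation: [3.139, -0.002, -0.025]
force: [-1.1, -0.1, -1.1]
grip_width: 0.0751
grasp_force: 0.0
```

```bash
python3 go.py .541,-.168,.2,-.024; python3 - <<'E'
from h import *
b=arm.grab_frame("scene")[:,:,::-1];cv2.imwrite("pics/x.png",b)
E
```

```text
t 19.85 p [ 0.4577 -0.4196  0.1987] rpy [ 3.1395e+00 -2.5000e-03 -2.4700e-02] w 0.0751 F [-1.1 -0.1 -1.1] g 0.0 j6 0.83
.541,-.168,.2,-.024 dp [ 0.077  -0.2536 -0.0016] turn -0.001
```

>>> {"api": "play_rows", "payload": {"dp": [[0.003,-0.02,0],[0.01,-0.055,0],[0.02,-0.09,0],[0.032,-0.125,0],[0.045,-0.16,0],[0.057,-0.195,0],[0.068,-0.225,0],[0.077,-0.246,0],[0.077,-0.254,0],[0.077,-0.254,0],[0.077,-0.254,0]], "turn": [0,0,0,0,0,0,0,0,0,0,0], "jaw": 91}}

```text
t: 21.0
ee_pos: [0.5398, -0.1675, 0.1964]
orientation: [3.141, 0.001, -0.025]
force: [0.2, 0.4, 0.6]
grip_width: 0.091
grasp_force: 0.0
```

```bash
python3 go.py .541,-.168,.083,-.024
```

```text
t 21.0 p [ 0.5398 -0.1675  0.1964] rpy [ 3.1415e+00  1.3000e-03 -2.4800e-02] w 0.091 F [0.2 0.4 0.6] g 0.0 j6 1.27
.541,-.168,.083,-.024 dp [0.0014 0.0004 0.1134] turn -0.002
```

>>> {"api": "play_rows", "payload": {"dp": [[0.001,0,0.02],[0.001,0,0.045],[0.001,0,0.07],[0.001,0,0.09],[0.001,0,0.105],[0.001,0,0.114],[0.001,0,0.114],[0.001,0,0.114]], "turn": [0,0,0,0,0,0,0,0]}}

```text
t: 21.8
ee_pos: [0.5418, -0.168, 0.0834]
orientation: [3.141, -0.001, -0.026]
force: [0.3, 0.1, 0.6]
grip_width: 0.0909
grasp_force: 0.0
```

>>> {"api": "play_rows", "payload": {"dp": [[0,0,0],[0,0,0],[0,0,0],[0,0,0],[0,0,0],[0,0,0],[0,0,0]], "turn": [0,0,0,0,0,0,0], "jaw": 45}}

```text
t: 22.5
ee_pos: [0.5417, -0.167, 0.0831]
orientation: [-3.141, -0.0, -0.025]
force: [-0.3, 1.6, 1.8]
grip_width: 0.0538
grasp_force: 30.0
```

>>> {"api": "play_rows", "payload": {"dp": [[0,0,-0.01],[0,0,-0.03],[0,0,-0.06],[0,0,-0.08],[0,0,-0.09],[0,0,-0.09],[0,0,-0.09]], "turn": [0,0,0,0,0,0,0]}}

```text
t: 23.2
ee_pos: [0.5408, -0.1671, 0.1719]
orientation: [-3.141, 0.002, -0.025]
force: [0.1, 0.2, -3.8]
grip_width: 0.054
grasp_force: 30.0
```

```bash
python3 go.py .4585,-.3235,.172,-.024; python3 - <<'E'
from h import *
p=np.array(arm.get_state()["ee_pos"])
b=arm.grab_frame("scene")[:,:,::-1]; a=arm.grab_frame("top")[:,:,::-1]
cv2.imwrite("pics/c12.png",np.hstack([cv2.resize(a[130:310,170:410],(400,300),interpolation=2),cv2.resize(b[40:220,240:480],(400,300),interpolation=2)]))
for n in("top","scene"):print(n,proj(n,[p[0],p[1],.09]))
E
```

```text
t 23.2 p [ 0.5408 -0.1671  0.1719] rpy [-3.1411e+00  1.9000e-03 -2.4700e-02] w 0.054 F [ 0.1  0.2 -3.8] g 30.0 j6 1.28
.4585,-.3235,.172,-.024 dp [-0.0784  0.1584 -0.    ] turn -0.001
top [[239.57734346 216.52206189]]
scene [[370.80608668 150.36235492]]
```

View pics/c12.png

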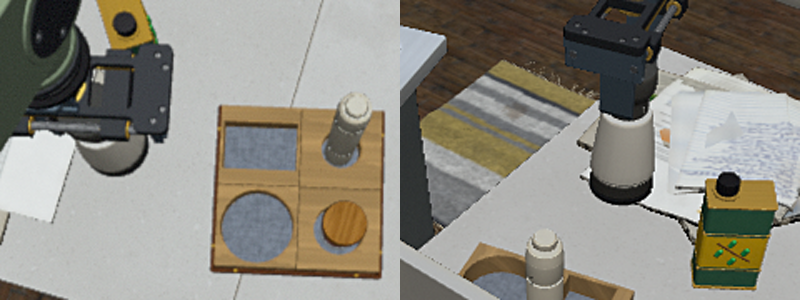

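>>> {"api": "play_rows", "payload": {"dp": [[-0.01,0.02,0],[-0.024,0.048,0],[-0.038,0.076,0],[-0.052,0.104,0],[-0.064,0.13,0],[-0.074,0.15,0],[-0.078,0.158,0],[-0.078,0.158,0],[-0.078,0.158,0],[-0.078,0.158,0]], "turn": [0,0,0,0,0,0,0,0,0,0]}}

```text
t: 24.3
ee_pos: [0.4602, -0.3222, 0.1727]
orientation: [-3.141, 0.0, -0.024]
force: [-1.0, -0.1, -2.9]
grip_width: 0.0538
grasp_force: 30.0
```

```bash
python3 go.py .4585,-.3235,.102,-.024
```

```text
t 24.3 p [ 0.4602 -0.3222  0.1727] rpy [-3.1408e+00  1.0000e-04 -2.3500e-02] w 0.0538 F [-1.  -0.1 -2.9] g 30.0 j6 0.96
.4585,-.3235,.102,-.024 dp [-0.0016  0.0014  0.0707] turn 0.001
```

>>> {"api": "play_rows", "payload": {"dp": [[-0.0015,0.0015,0.01],[-0.0015,0.0015,0.02],[-0.0015,0.0015,0.028],[-0.0015,0.0015,0.033],[-0.0015,0.0015,0.036],[-0.0015,0.0015,0.036],[-0.0015,0.0015,0.036]], "turn": [0,0,0,0,0,0,0]}}

```text
t: 25.0
ee_pos: [0.4583, -0.3249, 0.1371]
orientation: [3.141, -0.0, -0.025]
force: [-0.4, 0.2, -2.9]
grip_width: 0.0538
grasp_force: 30.0
```

```bash
python3 go.py .4585,-.3235,.102,-.024
```

```text
t 25.0 p [ 0.4583 -0.3249  0.1371] rpy [ 3.1414e+00 -5.0000e-04 -2.4800e-02] w 0.0538 F [-0.4  0.2 -2.9] g 30.0 j6 0.96
.4585,-.3235,.102,-.024 dp [ 0.0001 -0.0014  0.0351] turn -0.002
```

>>> {"api": "play_rows", "payload": {"dp": [[0,-0.001,0.003],[0,-0.001,0.006],[0,-0.001,0.009],[0,-0.001,0.012],[0,-0.001,0.014],[0,-0.001,0.014]], "turn": [0,0,0,0,0,0]}}

```text
t: 25.6
ee_pos: [0.4579, -0.3236, 0.1225]
orientation: [-3.141, 0.001, -0.025]
force: [-0.5, -0.3, -2.8]
grip_width: 0.0536
grasp_force: 30.0
```

>>> {"api": "play_rows", "payload": {"dp": [[0,0,0.003],[0,0,0.007],[0,0,0.011],[0,0,0.014],[0,0,0.016],[0,0,0.018],[0,0,0.0185],[0,0,0.0185]], "turn": [0,0,0,0,0,0,0,0]}}

```text
t: 26.4
ee_pos: [0.4582, -0.3237, 0.1044]
orientation: [-3.141, 0.0, -0.025]
force: [-0.1, -0.2, -3.2]
grip_width: 0.054
grasp_force: 30.0
```

>>> {"api": "play_rows", "payload": {"dp": [[0,0,0.0005],[0,0,0.001],[0,0,0.001],[0,0,0.001]], "turn": [0,0,0,0]}}

```text
t: 26.8
ee_pos: [0.4582, -0.3238, 0.1035]
orientation: [-3.142, -0.0, -0.025]
force: [-0.4, -0.3, -2.1]
grip_width: 0.0538
grasp_force: 30.0
```

>>> {"api": "play_rows", "payload": {"dp": [[0,0,0.0005],[0,0,0.001],[0,0,0.0015],[0,0,0.0015],[0,0,0.0015]], "turn": [0,0,0,0,0]}}

```text
t: 27.3
ee_pos: [0.4583, -0.3238, 0.1022]
orientation: [3.142, -0.0, -0.025]
force: [-0.1, 0.9, -0.5]
grip_width: 0.0538
grasp_force: 30.0
```

>>> {"api": "play_rows", "payload": {"dp": [[0,0,0.0004],[0,0,0.0008],[0,0,0.0008],[0,0,0.0008]], "turn": [0,0,0,0]}}

```text
t: 27.7
ee_pos: [0.4586, -0.3238, 0.1021]
orientation: [3.141, -0.001, -0.025]
force: [-1.5, 2.0, 4.7]
grip_width: 0.0536
grasp_force: 30.0
```

>>> {"api": "play_rows", "payload": {"dp": [[0,0,0],[0,0,0],[0,0,0],[0,0,0],[0,0,0]], "turn": [0,0,0,0,0], "jaw": 80}}

```text
t: 28.2
ee_pos: [0.4582, -0.3238, 0.1009]
orientation: [-3.141, 0.0, -0.025]
force: [-0.0, 0.2, 0.5]
grip_width: 0.0802
grasp_force: 0.0
```

>>> {"api": "play_rows", "payload": {"dp": [[0,0,-0.01],[0,0,-0.03],[0,0,-0.06],[0,0,-0.09],[0,0,-0.1],[0,0,-0.1],[0,0,-0.1]], "turn": [0,0,0,0,0,0,0]}}

```text
t: 28.9
ee_pos: [0.4575, -0.3233, 0.2001]
orientation: [-3.14, 0.002, -0.025]
force: [0.6, -0.1, -0.2]
grip_width: 0.0801
grasp_force: 0.0
```

```bash
python3 go.py .678,-.175,.2,.342
```

```text
t 28.9 p [ 0.4575 -0.3233  0.2001] rpy [-3.1404e+00  1.5000e-03 -2.4700e-02] w 0.0801 F [ 0.6 -0.1 -0.2] g 0.0 j6 0.96
.678,-.175,.2,.342 dp [ 2.167e-01 -1.537e-01 -1.000e-04] turn -0.733
```

>>> {"api": "play_rows", "payload": {"dp": [[0.02,-0.015,0],[0.05,-0.036,0],[0.08,-0.057,0],[0.11,-0.078,0],[0.14,-0.1,0],[0.17,-0.121,0],[0.2,-0.142,0],[0.212,-0.15,0],[0.217,-0.154,0],[0.217,-0.154,0],[0.217,-0.154,0]], "turn": [-0.1,-0.2,-0.3,-0.4,-0.5,-0.6,-0.7,-0.733,-0.733,-0.733,-0.733], "jaw": 91}}

```text
t: 30.0
ee_pos: [0.6777, -0.1761, 0.2008]
orientation: [-3.141, 0.001, 0.34]
force: [-0.3, 0.2, -0.1]
grip_width: 0.0908
grasp_force: 0.0
```

```bash
python3 go.py .678,-.175,.065,.342
```

```text
t 30.0 p [ 0.6777 -0.1761  0.2008] rpy [-3.1413e+00  1.4000e-03  3.4050e-01] w 0.0908 F [-0.3  0.2 -0.1] g 0.0 j6 0.96
.678,-.175,.065,.342 dp [ 0.0008 -0.0009  0.1358] turn -0.003
```

>>> {"api": "play_rows", "payload": {"dp": [[0.001,-0.001,0.025],[0.001,-0.001,0.05],[0.001,-0.001,0.075],[0.001,-0.001,0.1],[0.001,-0.001,0.118],[0.001,-0.001,0.13],[0.001,-0.001,0.136],[0.001,-0.001,0.136],[0.001,-0.001,0.136]], "turn": [0,0,0,0,0,0,0,0,0]}}

```text
t: 30.9
ee_pos: [0.68, -0.1743, 0.0663]
orientation: [3.141, -0.002, 0.341]
force: [0.6, -0.2, 0.2]
grip_width: 0.0909
grasp_force: 0.0
```

>>> {"api": "play_rows", "payload": {"dp": [[0,0,0],[0,0,0],[0,0,0],[0,0,0],[0,0,0],[0,0,0],[0,0,0],[0,0,0]], "turn": [0,0,0,0,0,0,0,0], "jaw": 35}}

```text
t: 31.7
ee_pos: [0.6795, -0.1738, 0.0651]
orientation: [-3.141, 0.0, 0.342]
force: [-0.4, 1.0, 0.2]
grip_width: 0.0456
grasp_force: 30.0
```

>>> {"api": "play_rows", "payload": {"dp": [[0,0,-0.01],[0,0,-0.03],[0,0,-0.06],[0,0,-0.09],[0,0,-0.11],[0,0,-0.12],[0,0,-0.12],[0,0,-0.12]], "turn": [0,0,0,0,0,0,0,0]}}

```text
t: 32.5
ee_pos: [0.6788, -0.1737, 0.1838]
orientation: [-3.14, 0.002, 0.342]
force: [-0.2, -0.6, -3.9]
grip_width: 0.0455
grasp_force: 30.0
```

```bash
python3 go.py .5525,-.3255,.185,1.547
```

```text
t 32.5 p [ 0.6788 -0.1737  0.1838] rpy [-3.1402e+00  1.9000e-03  3.4180e-01] w 0.0455 F [-0.2 -0.6 -3.9] g 30.0 j6 0.96
.5525,-.3255,.185,1.547 dp [-0.1699  0.1007 -0.001 ] turn -2.41
```

>>> {"api": "play_rows", "payload": {"dp": [[-0.01,0.01,0],[-0.025,0.025,0],[-0.04,0.038,0],[-0.055,0.051,0],[-0.062,0.058,0],[-0.062,0.058,0],[-0.062,0.058,0]], "turn": [-0.1,-0.3,-0.5,-0.7,-0.9,-1.0,-1.0]}}

```text
t: 33.2
ee_pos: [0.6395, -0.2494, 0.1831]
orientation: [-3.138, 0.001, 0.841]
force: [-0.0, -0.6, -3.8]
grip_width: 0.0456
grasp_force: 30.0
```

>>> {"api": "play_rows", "payload": {"dp": [[0,0,0],[0,0,0],[0,0,0],[0,0,0],[0,0,0]], "turn": [-0.2,-0.4,-0.6,-0.8,-1.0]}}

```text
t: 33.7
ee_pos: [0.6401, -0.2487, 0.1837]
orientation: [-3.139, -0.001, 1.345]
force: [-0.5, 1.0, -3.0]
grip_width: 0.0458
grasp_force: 30.0
```

```bash
python3 go.py .552,-.3235,.185,1.547
```

```text
t 33.7 p [ 0.6401 -0.2487  0.1837] rpy [-3.1390e+00 -6.0000e-04  1.3451e+00] w 0.0458 F [-0.5  1.  -3. ] g 30.0 j6 -0.16
.552,-.3235,.185,1.547 dp [-0.0927 -0.0691 -0.0012] turn -0.404
```

>>> {"api": "play_rows", "payload": {"dp": [[-0.005,-0.004,0],[-0.015,-0.011,0],[-0.035,-0.026,0],[-0.055,-0.041,0],[-0.075,-0.056,0],[-0.088,-0.066,0],[-0.0925,-0.069,0],[-0.0925,-0.069,0],[-0.0925,-0.069,0]], "turn": [-0.2,-0.4,-0.404,-0.404,-0.404,-0.404,-0.404,-0.404,-0.404]}}

```text
t: 34.6
ee_pos: [0.5531, -0.3231, 0.1849]
orientation: [3.141, -0.001, 1.544]
force: [0.0, -0.5, -3.6]
grip_width: 0.0454
grasp_force: 30.0
```

```bash
python3 go.py .552,-.3235,.084,1.547
```

```text
t 34.6 p [ 0.5531 -0.3231  0.1849] rpy [ 3.141e+00 -7.000e-04  1.544e+00] w 0.0454 F [ 0.  -0.5 -3.6] g 30.0 j6 -0.52
.552,-.3235,.084,1.547 dp [-0.0005 -0.0012  0.1009] turn -0.006
```

>>> {"api": "play_rows", "payload": {"dp": [[0,-0.001,0.015],[0,-0.001,0.03],[0,-0.001,0.045],[0,-0.001,0.055],[0,-0.001,0.06],[0,-0.001,0.063],[0,-0.001,0.063],[0,-0.001,0.063]], "turn": [0,0,0,0,0,0,0,0]}}

```text
t: 35.4
ee_pos: [0.5518, -0.3239, 0.1228]
orientation: [3.14, 0.001, 1.544]
force: [0.4, 0.9, -3.2]
grip_width: 0.0457
grasp_force: 30.0
```

```bash
python3 go.py .552,-.3235,.084,1.547
```

```text
t 35.4 p [ 0.5518 -0.3239  0.1228] rpy [3.1404e+00 5.0000e-04 1.5438e+00] w 0.0457 F [ 0.4  0.9 -3.2] g 30.0 j6 -0.52
.552,-.3235,.084,1.547 dp [0.0004 0.0001 0.0388] turn -0.006
```

>>> {"api": "play_rows", "payload": {"dp": [[0,0,0.004],[0,0,0.008],[0,0,0.012],[0,0,0.015],[0,0,0.018],[0,0,0.018]], "turn": [0,0,0,0,0,0]}}

```text
t: 36.0
ee_pos: [0.551, -0.3235, 0.1035]
orientation: [-3.141, -0.001, 1.544]
force: [-0.6, -0.5, -3.8]
grip_width: 0.0454
grasp_force: 30.0
```

>>> {"api": "play_rows", "payload": {"dp": [[0,0,0.004],[0,0,0.008],[0,0,0.012],[0,0,0.015],[0,0,0.017],[0,0,0.0185],[0,0,0.0185]], "turn": [0,0,0,0,0,0,0]}}

```text
t: 36.7
ee_pos: [0.5513, -0.3236, 0.0854]
orientation: [-3.141, -0.0, 1.544]
force: [-0.2, 0.2, -2.9]
grip_width: 0.0452
grasp_force: 30.0
```

>>> {"api": "play_rows", "payload": {"dp": [[0,0,0.0005],[0,0,0.001],[0,0,0.0015],[0,0,0.0015]], "turn": [0,0,0,0]}}

```text
t: 37.1
ee_pos: [0.5514, -0.3237, 0.0842]
orientation: [3.141, -0.0, 1.544]
force: [-0.7, 0.2, -3.3]
grip_width: 0.0456
grasp_force: 30.0
```

>>> {"api": "play_rows", "payload": {"dp": [[0,0,0.0005],[0,0,0.001],[0,0,0.001],[0,0,0.001]], "turn": [0,0,0,0]}}

```text
t: 37.5
ee_pos: [0.5515, -0.3238, 0.0841]
orientation: [3.141, 0.0, 1.544]
force: [-2.9, 0.7, 5.7]
grip_width: 0.0455
grasp_force: 30.0
```

>>> {"api": "play_rows", "payload": {"dp": [[0,0,0],[0,0,0],[0,0,0],[0,0,0],[0,0,0]], "turn": [0,0,0,0,0], "jaw": 60}}

```text
t: 38.0
ee_pos: [0.5514, -0.3237, 0.0829]
orientation: [-3.142, -0.0, 1.544]
force: [-0.2, -0.5, -0.4]
grip_width: 0.0601
grasp_force: 0.0
```

>>> {"api": "play_rows", "payload": {"dp": [[0,0,-0.01],[0,0,-0.03],[0,0,-0.06],[0,0,-0.1],[0,0,-0.14],[0,0,-0.18],[0,0,-0.2],[0,0,-0.2]], "turn": [0,0,0,0,0,0,0,0]}}

```text
t: 38.8
ee_pos: [0.5528, -0.3246, 0.288]
orientation: [3.134, 0.004, 1.544]
force: [0.5, 0.2, -0.2]
grip_width: 0.0601
grasp_force: 0.0
```

>>> {"api": "play_rows", "payload": {"dp": [[0.03,0,0],[0.07,0,0],[0.11,0,0],[0.15,0,0],[0.19,0,0],[0.23,0,0],[0.27,0,0],[0.31,0,0],[0.34,0,0],[0.34,0,0]], "turn": [0,0,0,0,0,0,0,0,0,0]}}

```text
t: 39.8
ee_pos: [0.5597, 0.0196, 0.2818]
orientation: [-3.139, -0.001, 1.548]
force: [-0.2, 0.1, 0.1]
grip_width: 0.0599
grasp_force: 0.0
```

```bash
python3 go.py; python3 - <<'E'
from h import *
b=arm.grab_frame("scene")[:,:,::-1]; a=arm.grab_frame("top")[:,:,::-1]
cv2.imwrite("pics/end.png",np.hstack([cv2.resize(a[150:375,280:505],(450,450),interpolation=2),cv2.resize(b[90:290,200:340+15],(349,450),interpolation=2)]))
E
```

```text
t 39.8 p [0.5597 0.0196 0.2818] rpy [-3.1391e+00 -1.5000e-03  1.5483e+00] w 0.0599 F [-0.2  0.1  0.1] g 0.0 j6 0.04
```

View pics/end.png

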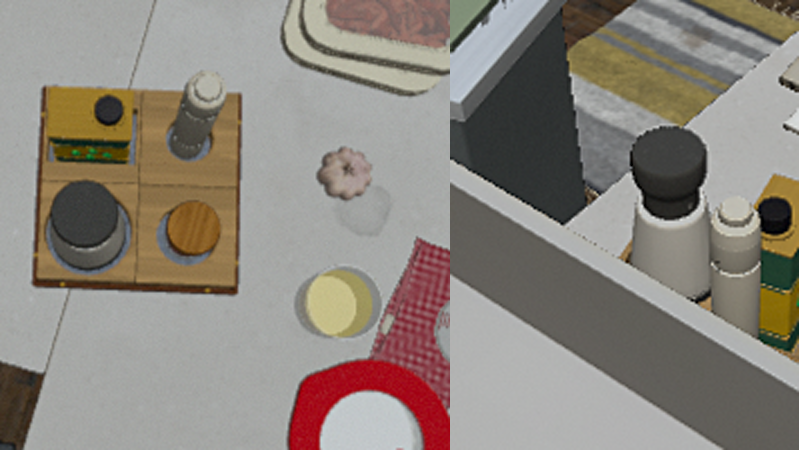

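The picture shows all four things upright in their wells: tin (crop 90,125), mill (200,110), chopper (85,225) and jar (193,230). The garlic and the tea glass are where they were.

```bash
python3 -c "
from cell import arm
print(arm.hand_in())"
```

```text
the job is handed in; nothing more can be done
None
```

The mill, jar, chopper and tin each stand upright on the floor of their own well, lowered until the wrist force showed contact; the tea glass and garlic were left alone, and the job was handed in at about 40 s.

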